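# Reset a ratchet pour-over coffee stand

## Robot

A 6-joint arm with a two-finger parallel gripper is mounted at the origin on a cart in front of the work surface, level with it; the furniture and walls round the work are solid. World frame = base frame: x ahead of the robot, y to its left, z up, the work surface at z = 0. Lengths are in m, angles in rad, forces in N, time in s.
With the tool pointing down it reaches from about 0.375 to 0.9 m from the base axis. Payload 3.1 kg.
Tool frame: the origin (TCP) lies at the centre of the arm's flange, where the gripper is bolted on; the fingertips stand 182 mm ahead of it and the grasp point (between the pads) lies 164 mm ahead of it; z points along the fingers, y is the line along which they close (so a half turn about z gives the same grasp; the last joint's range is limited). The gripper opens to 87 mm and grips with 3 to 60 N. Pads are 19 mm wide; open, the fingers measure 117 mm over their backs; the gripper's body (75 mm by 190 mm) begins 51 mm behind the grasp point.
Start: joints at [-1.321, 0.527, 1.433, -0, 1.181, -0.178], TCP at [0.26, -0.568, 0.405] pointing down, gripper open.
Joint ranges: [-3.08, 3.08], [-0.75, 2.2], [0.22, 2.44], [-1.43, 4.57], [0, 2.65], [-2.85, 2.85]. Speed limits (rad/s): [2.79, 2.79, 3.14, 3.14, 3.14, 3.14].

## Interface

Orientations are given as a unit quaternion [x, y, z, w].
In Python, from rig import * gives the robot as it stands.
- The arm moves only by the tool move_arm, never from a script. Its argument "commands" is a list that holds one entry, the list of rows, each a list of 6 numbers: the shift along the tool's x, y, z in units of 40 mm (1.0 is 40 mm), then the turn, a rotation vector about the tool's x, y, z in rad. A call has 1 to 12 rows; each row is the pose to reach, as a shift and turn from the pose commanded when the call began, along the tool's axes at that moment; what a row does not reach only later rows make up. A row lasts 1/8 s, in which the tool goes at most 62.5 mm and 10.7 degrees, less where a joint would pass 70% of its speed; a pose out of reach is approached as far as the arm can. A call with a gripper value outside its range is refused whole. "claw" is the closure, from -1 (fully open) to 1 (shut), so that 0 is half open, set as the call begins (left out, the last holds). The fingers move at their own pace and stop on an object; "squeeze" is the grip in N (left out, the last holds). Time passes only in rows, so rows that repeat a pose let the fingers close. It gives the time, the measured TCP pose, the force, the opening and the grip force at its end, in the units of the state.
- get_obs(): the state, without advancing time (a new reading comes with each control period).
- camera(name): name is "scene" or "top" or "wrist"; returns a dict with "pixels" (420x560x3 uint8, blue, green, red), "range_z" (420x560 float32, m along the optical axis (not along the pixel's ray), 0 where there is no reading), "camera_matrix" (3x3 intrinsics, pixels), "D" ([k1, k2, p1, p2, k3] as OpenCV has them; the pictures are not rectified), "extrinsics" (4x4, takes a point from world to camera coordinates). Camera axes: x right, y up, looking along -z (the intrinsics and any distortion apply to the point x, -y, -z); pixel columns grow to the right and rows downward; lengths in m; the calibration is good to about 2 mm. A picture is of the moment at which its call begins.
- hand_in(): hands the job in; it is judged then, once.
The state is a dict: "time": time; "q": joint angles; "joint_velocities": joint speeds; "joint_torque": joint torques, N m; "position": TCP position; "tool_rot": TCP orientation; "ft_force": force on the tool from outside, world axes, zero at the start; "moment": the same for the moment, N m; "grip_width": finger opening in m; "grip_force": force on a finger pad.
Only numpy, scipy, OpenCV 4.12 (cv2) and the standard library are available. Lean on these libraries where they do the work, as an engineer would, in place of code of your own. Each camera call takes 0.05 s, during which the arm holds its last target. There are 200 camera calls.

## Task

The dripper on the coffee stand with the red knob has been left too high for its cup. Press down that stand's red thumb pad to lift the pawl and let the rail run all the way down, then raise the rail by its red knob, click by click, to the second notch up from the bottom and leave it hanging on the pawl. Leave the blue stand's rail at the height it has.

Things in the scene. Friction and masses are not known exactly. Their poses are not given: they have to be found in the camera images.
- red_knob (a point): Centre of the upright round red knob, 26 mm wide, 32 tall, on top of the red stand's toothed steel rail; rises with it; 144 mm above the worktop when the rail is right down. The stand is fixed, on a 6 mm board. x axis: level, from thumb pad to rail, away from the robot; y left; z up. The rail also carries a white dripper cone (centre at x 35, y 75 mm, radius 46, top 5 mm below here) over a cup.
- red_pad (a point): Centre of the upper face of the red thumb pad (28x30 mm) while the pawl is engaged: 57 mm above the worktop, 80 mm from the rail's axis, robot side; axes as red_knob. Fixed; does not follow the pad. Pressed 12 mm down (about 4 N; stop at 24) the sprung pawl is clear of the teeth; let go, it springs back. The rail and knob stand up to 230 mm high beside it: keep the gripper's long side along y.
- red_rail (a joint): Height of the red stand's rail above its lowest position, m: 0 right down; notches at 0.022, 0.044, 0.066; starts on the third; top stop 0.072. While the pad is held down the rail (0.35 kg) sinks by itself at 0.05 to 0.11 m/s. By its knob it lifts at any time, about 4 to 10 N past the teeth; let go, it drops back onto the highest notch it has passed.
- blue_rail (a joint): The same for the other stand: alike, but with blue knob, blue thumb pad and blue dripper. It stands straight on the worktop to the left of the red one, over 0.2 m away. It hangs on its first notch (0.022 m) and stays there. On both stands two steel cheeks guide the rail 18 mm either side: 103 mm high beside the rail, 55 mm high nearer the pad, ending 44 mm short of its centre.

How it is judged:
By the outcome, as a careful person would: the job done as asked, in the order asked, and still so for the second after the job is handed in, with the robot touching nothing.
It also fails if it takes over 40 s, if anything falls off the work surface, if the arm or the gripper's body presses on something with over 40 N, if the wrist force passes 120 N, or if a joint passes its speed limit or range.

## Working session

There is one attempt and no reset: what is moved stays moved. The work goes in short steps, Python scripts to look and compute and a tool call to move; the robot and the scene stay as the last step left them, time stands still between calls to the robot, and variables do not carry over. Pictures are saved under pics/ and viewed, at most 10 in all, crops included, and the job is handed in when it is done.

Besides the shell and the picture viewer there is one more tool, called after ">>>" as name(argument=value, ...), one argument or row to a line, values as JSON. move_arm: Moves the arm, as the interface text tells. Its arguments: {"type":"object","properties":{"commands":{"type":"array","items":{"type":"array","items":{"type":"array","items":{"type":"number"}}}},"claw":{"type":"number"},"squeeze":{"type":"number"}},"required":["commands"]}

```bash
mkdir -p pics; cat > h.py <<'E'
from rig import *
import numpy as np, cv2
def pts(c):
    K=np.array(c["camera_matrix"]);T=np.array(c["extrinsics"]);z=np.array(c["range_z"])
    h,w=z.shape;u,v=np.meshgrid(np.arange(w),np.arange(h))
    n=cv2.undistortPoints(np.stack([u,v],-1).reshape(-1,1,2).astype(float),K,np.array(c["D"],float)).reshape(h,w,2)
    P=np.stack([n[...,0]*z,-n[...,1]*z,-z],-1)
    W=(P-T[:3,3])@T[:3,:3]
    W[z==0]=np.nan
    return W
def redm(img):
    hsv=cv2.cvtColor(img,cv2.COLOR_BGR2HSV);H,S,V=cv2.split(hsv)
    return ((H<8)|(H>172))&(S>140)&(V>60)
def comps(m,W,mn=25):
    n,l,s,c=cv2.connectedComponentsWithStats(m.astype(np.uint8))
    for i in range(1,n):
        if s[i,4]>=mn:
            p=W[l==i];p=p[~np.isnan(p[:,0])]
            print(s[i],c[i].round(1),"med",np.median(p,0).round(4) if len(p) else None,"lo",np.percentile(p,3,0).round(4) if len(p) else None,"hi",np.percentile(p,97,0).round(4) if len(p) else None)
E
python3 - <<'E'
from h import *
o=get_obs();print(o["time"],o["position"],o["tool_rot"],o["ft_force"],o["grip_width"])
ims=[]
for n in("scene","top"):
    c=camera(n);im=np.array(c["pixels"]);np.savez(n+".npz",**{k:np.array(v) for k,v in c.items()});ims.append(im)
    print(n);comps(redm(im),pts(c))
cv2.imwrite("pics/a.png",ims[0]);cv2.imwrite("pics/b.png",ims[1])
E
```

```text
0.0 [ 0.2598004  -0.56806304  0.40377591] [ 9.77101719e-01  2.12769905e-01 -5.14950951e-05 -1.09374134e-03] [-0.23049161  1.45180203 -0.47206611] 0.08697278420129556
scene
[363 138  11  14 132] [367.7 144.7] med [ 0.4031 -0.3699  0.2108] lo [ 0.3958 -0.3812  0.1954] hi [ 0.4159 -0.3646  0.2233]
top
[377 220  12  12 115] [382.5 225.7] med [ 0.4092 -0.3768  0.2247] lo [ 0.3986 -0.4285  0.0066] hi [ 0.4344 -0.3665  0.2289]
[341 244  14  14 126] [347.6 250.4] med [ 0.3561 -0.322   0.0568] lo [ 0.3403 -0.3367  0.0061] hi [ 0.3709 -0.3078  0.061 ]
```

View pics/a.png

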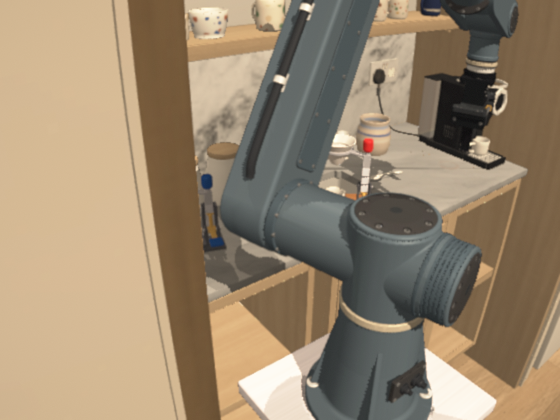

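View pics/b.png

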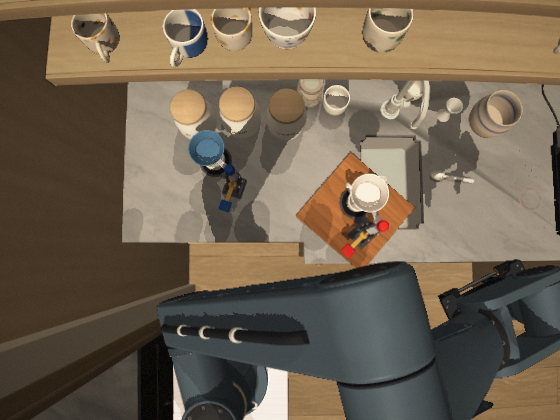

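The scene view shows the red knob at (368,145). The top view shows the red knob at (382,226), its pad at (348,250), the white cone at (370,193), and the blue stand at (230,190). Next I hover above the pad with the gripper's long side along the stand's y.

>>> move_arm(
  commands=[
    [[0, 0, -1.25, 0, 0, 0], [1.2, -1.15, -1.25, 0, 0, 0.18], [2.2, -2.1, -1.25, 0, 0, 0.36], [3.2, -3.1, -1.25, 0, 0, 0.54], [4.2, -4.1, -1.25, 0, 0, 0.72], [4.74, -4.59, -1.25, 0, 0, 0.9], [4.74, -4.59, -1.25, 0, 0, 1.08], [4.74, -4.59, -1.25, 0, 0, 1.23], [4.74, -4.59, -1.25, 0, 0, 1.23], [4.74, -4.59, -1.25, 0, 0, 1.23], [4.74, -4.59, -1.25, 0, 0, 1.23]],
  ],
  claw=1,
)

```text
time: 1.48
position: [0.3559, -0.3227, 0.4546]
tool_rot: [0.921, -0.39, -0.0, -0.0]
ft_force: [0.3, -0.1, 0.1]
grip_width: 0.0008
grip_force: 0.0
```

```bash
python3 - <<'E'
from h import *
from scipy.spatial.transform import Rotation as R
o=get_obs();print(o["time"],o["position"],R.from_quat(o["tool_rot"]).as_matrix().round(3),o["ft_force"],o["grip_width"],o["q"])
c=camera("wrist");im=np.array(c["pixels"]);np.savez("w1.npz",**{k:np.array(v) for k,v in c.items()})
comps(redm(im),pts(c),80)
cv2.imwrite("pics/c.png",im)
E
```

```text
1.475 [ 0.35589657 -0.32266549  0.45461299] [[ 0.697 -0.718 -0.   ]
 [-0.718 -0.697  0.   ]
 [-0.    -0.    -1.   ]] [ 0.32537891 -0.05886211  0.1215924 ] 0.0007771675416929937 [-9.69639831e-01  2.68162426e-01  1.72072734e+00  2.68028629e-05
  1.15302901e+00  1.40141563e+00]
[ 260   84   41   42 1363] [280.  105.3] med [ 0.4104 -0.3782  0.2239] lo [ 0.3995 -0.3885  0.2195] hi [ 0.4208 -0.3672  0.2256]
[268 165  26  24 597] [280.5 176.6] med [ 0.3548 -0.3202  0.0557] lo [ 0.3401 -0.3349  0.0538] hi [ 0.3699 -0.3057  0.0574]
```

View pics/c.png

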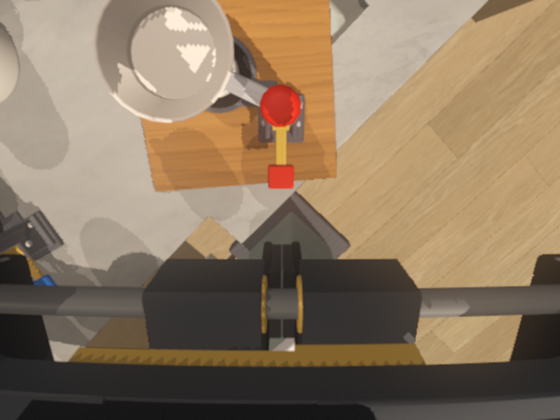

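The wrist view shows the knob at (280,105) and the pad at (280,177), in line with tool x. Descending and pressing.

>>> move_arm(
  commands=[
    [[-0.05, 0, 1.2, 0, 0, 0], [-0.05, 0, 2.4, 0, 0, 0], [-0.05, 0, 3.6, 0, 0, 0], [-0.05, 0, 4.6, 0, 0, 0], [-0.05, 0, 5.1, 0, 0, 0], [-0.05, 0, 5.35, 0, 0, 0], [-0.05, 0, 5.5, 0, 0, 0], [-0.05, 0, 5.65, 0, 0, 0], [-0.05, 0, 5.8, 0, 0, 0], [-0.05, 0, 5.85, 0, 0, 0], [-0.05, 0, 5.85, 0, 0, 0], [-0.05, 0, 5.85, 0, 0, 0]],
  ],
)

```text
time: 3.02
position: [0.3549, -0.3216, 0.2211]
tool_rot: [0.921, -0.39, 0.001, 0.001]
ft_force: [1.1, 0.1, 2.9]
grip_width: 0.0001
grip_force: 1.4
```

>>> move_arm(
  commands=[
    [[0, 0, 0, 0, 0, 0], [0, 0, 0, 0, 0, 0], [0, 0, 0, 0, 0, 0], [0, 0, 0, 0, 0, 0], [0, 0, 0, 0, 0, 0], [0, 0, 0, 0, 0, 0], [0, 0, 0, 0, 0, 0], [0, 0, 0, 0, 0, 0], [0, 0, 0, 0, 0, 0], [0, 0, 0, 0, 0, 0]],
  ],
)

```text
time: 4.28
position: [0.3546, -0.3211, 0.2207]
tool_rot: [0.921, -0.39, -0.0, -0.0]
ft_force: [1.1, -1.0, 3.4]
grip_width: 0.0006
grip_force: 1.4
```

```bash
python3 - <<'E'
from h import *
o=get_obs();print(o["time"],o["position"],o["ft_force"])
for n in ("top","wrist"):
    c=camera(n);comps(redm(np.array(c["pixels"])),pts(c),25);print()
E
```

```text
4.275 [ 0.35457194 -0.32113778  0.22073286] [ 1.10223729 -1.0157053   3.40174411]
[374 222   9   9  45] [378.5 225.6] med [ 0.4156 -0.3831  0.1599] lo [ 0.4007 -0.4245  0.0035] hi [ 0.434  -0.3494  0.2922]

[  177     0   195   199 29209] [274.6 100.4] med [ 0.4244 -0.3347  0.006 ] lo [ 0.3622 -0.3795  0.0038] hi [ 0.462  -0.3217  0.0596]
[ 252  229   56   45 1579] [279.8 245.7] med [ 0.3621 -0.3286  0.038 ] lo [ 0.3488 -0.3398  0.0335] hi [ 0.374  -0.3141  0.0635]
```

Rail is right down (knob top 0.160 m). Releasing the pad, then hovering over the knob with the fingers turned clear of the cone.

>>> move_arm(
  commands=[
    [[0, 0, -0.6, 0, 0, 0], [0, 0, -2, 0, 0, 0], [0, 0, -3.4, 0, 0, 0], [0, 0, -4.5, 0, 0, 0], [0.7, 0, -4.5, 0, 0, -0.18], [1.4, 0, -4.5, 0, 0, -0.36], [2, 0, -4.5, 0, 0, -0.54], [2, 0, -4.5, 0, 0, -0.72], [2, 0, -4.5, 0, 0, -0.9], [2, 0, -4.5, 0, 0, -1.08], [2, 0, -4.5, 0, 0, -1.13], [2, 0, -4.5, 0, 0, -1.13]],
  ],
)

```text
time: 5.88
position: [0.4099, -0.378, 0.3998]
tool_rot: [0.987, 0.163, -0.001, -0.002]
ft_force: [0.5, 0.0, 0.0]
grip_width: 0.0004
grip_force: 0.0
```

>>> move_arm(
  commands=[
    [[0, 0, 0, 0, 0, 0], [0, 0, 0, 0, 0, 0], [0, 0, 0, 0, 0, 0]],
  ],
  claw=-0.2,
  squeeze=30,
)

```text
time: 6.25
position: [0.4102, -0.3785, 0.4007]
tool_rot: [0.987, 0.164, -0.0, -0.0]
ft_force: [0.0, -0.1, 0.2]
grip_width: 0.0226
grip_force: 0.0
```

```bash
python3 - <<'E'
from h import *
from scipy.spatial.transform import Rotation as R
o=get_obs();print(o["time"],o["position"],R.from_quat(o["tool_rot"]).as_matrix().round(3),o["grip_width"])
c=camera("wrist");im=np.array(c["pixels"]);comps(redm(im),pts(c),100)
cv2.imwrite("pics/d.png",im)
E
```

```text
6.25 [ 0.41023903 -0.37854183  0.40070657] [[ 0.946  0.323 -0.   ]
 [ 0.323 -0.946  0.   ]
 [-0.    -0.    -1.   ]] 0.02264330014969886
[ 264  196   35   40 1131] [280.8 215.5] med [ 0.414  -0.3766  0.1576] lo [ 0.4013 -0.3874  0.14  ] hi [ 0.4228 -0.3662  0.1595]
[193 201  35  34 720] [209.9 217.6] med [ 0.3558 -0.3202  0.0557] lo [ 0.3409 -0.3351  0.0537] hi [ 0.3707 -0.3056  0.0572]
```

View pics/d.png

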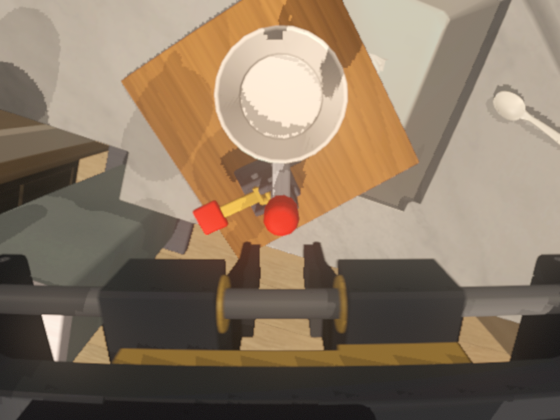

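The wrist view shows the knob at (281,215), centred between the fingers (248 and 318), with the cone ahead and clear. Opening further, descending, then gripping.

>>> move_arm(
  commands=[
    [[0.03, 0, 0, 0, 0, 0], [0.03, 0, 0, 0, 0, 0], [0.03, 0, 0, 0, 0, 0], [0.03, 0, 0.7, 0, 0, 0], [0.03, 0, 1.4, 0, 0, 0], [0.03, 0, 2, 0, 0, 0], [0.03, 0, 2.2, 0, 0, 0], [0.03, 0, 2.2, 0, 0, 0]],
  ],
)

```text
time: 7.3
position: [0.4114, -0.3783, 0.3126]
tool_rot: [0.987, 0.164, -0.0, -0.0]
ft_force: [0.1, 0.2, -0.4]
grip_width: 0.0518
grip_force: 0.0
```

>>> move_arm(
  commands=[
    [[0, 0, 0, 0, 0, 0], [0, 0, 0, 0, 0, 0], [0, 0, 0, 0, 0, 0], [0, 0, 0, 0, 0, 0], [0, 0, 0, 0, 0, 0], [0, 0, 0, 0, 0, 0]],
  ],
  claw=1,
  squeeze=30,
)

```text
time: 8.05
position: [0.4113, -0.3779, 0.3132]
tool_rot: [0.987, 0.164, -0.0, -0.0]
ft_force: [-0.9, 3.9, 6.5]
grip_width: 0.0248
grip_force: 30.0
```

>>> move_arm(
  commands=[
    [[0, 0, -0.1, 0, 0, 0], [0, 0, -0.2, 0, 0, 0], [0, 0, -0.3, 0, 0, 0], [0, 0, -0.4, 0, 0, 0], [0, 0, -0.5, 0, 0, 0], [0, 0, -0.62, 0, 0, 0], [0, 0, -0.62, 0, 0, 0]],
  ],
)

```text
time: 8.93
position: [0.4113, -0.3778, 0.3383]
tool_rot: [0.987, 0.164, -0.0, -0.0]
ft_force: [1.1, 2.7, -3.3]
grip_width: 0.0251
grip_force: 30.0
```

>>> move_arm(
  commands=[
    [[0, 0, -0.1, 0, 0, 0], [0, 0, -0.2, 0, 0, 0], [0, 0, -0.3, 0, 0, 0], [0, 0, -0.4, 0, 0, 0], [0, 0, -0.5, 0, 0, 0], [0, 0, -0.58, 0, 0, 0], [0, 0, -0.58, 0, 0, 0], [0, 0, -0.58, 0, 0, 0]],
  ],
)

```text
time: 9.93
position: [0.4113, -0.3779, 0.3613]
tool_rot: [0.987, 0.164, -0.0, -0.0]
ft_force: [1.4, 5.7, -3.3]
grip_width: 0.025
grip_force: 30.0
```

```bash
python3 - <<'E'
from h import *
o=get_obs();print(o["time"],o["position"],o["ft_force"],o["grip_width"])
c=camera("wrist");im=np.array(c["pixels"]);comps(redm(im),pts(c),100)
c=camera("scene");comps(redm(np.array(c["pixels"])),pts(c),20)
cv2.imwrite("pics/e.png",im)
E
```

```text
9.925 [ 0.41128334 -0.37788191  0.36132784] [ 1.3510783   5.73946432 -3.30553903] 0.024984532717853655
[183 214  39  38 893] [202.  232.8] med [ 0.3559 -0.3202  0.0551] lo [ 0.3406 -0.3352  0.0531] hi [ 0.371  -0.3056  0.0564]
[ 254  243   55   46 2101] [280.9 268.3] med [ 0.4185 -0.3748  0.203 ] lo [ 0.4098 -0.3868  0.1843] hi [ 0.423  -0.3656  0.2073]
[367 144   7  15  81] [370.1 151.1] med [ 0.3981 -0.3759  0.1954] lo [ 0.3927 -0.3938  0.179 ] hi [ 0.4086 -0.361   0.2146]
```

View pics/e.png

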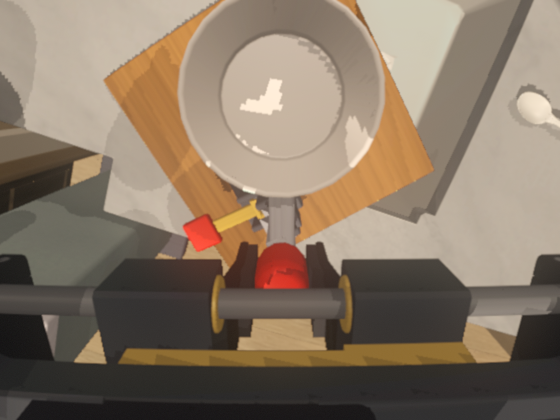

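The knob at (281,268) is firmly held, lifted about 48 mm (top about 0.207 m). Setting it down onto the pawl.

>>> move_arm(
  commands=[
    [[0, 0, 0.04, 0, 0, 0], [0, 0, 0.08, 0, 0, 0], [0, 0, 0.1, 0, 0, 0], [0, 0, 0.1, 0, 0, 0]],
  ],
)

```text
time: 10.52
position: [0.4113, -0.3779, 0.3573]
tool_rot: [0.987, 0.164, -0.0, -0.0]
ft_force: [1.5, 5.4, -3.3]
grip_width: 0.0245
grip_force: 30.0
```

>>> move_arm(
  commands=[
    [[0, 0, 0, 0, 0, 0], [0, 0, 0, 0, 0, 0], [0, 0, 0, 0, 0, 0], [0, 0, 0, 0, 0, 0]],
  ],
  claw=-0.2,
)

```text
time: 11.02
position: [0.4115, -0.3788, 0.3574]
tool_rot: [0.987, 0.164, 0.0, 0.001]
ft_force: [-0.2, -0.0, 0.4]
grip_width: 0.0502
grip_force: 0.0
```

>>> move_arm(
  commands=[
    [[0, 0, -0.2, 0, 0, 0], [0, 0, -0.5, 0, 0, 0], [0, 0, -1, 0, 0, 0], [0, 0, -1.8, 0, 0, 0], [0, 0, -2.5, 0, 0, 0], [0, 0, -2.5, 0, 0, 0], [0, 0, -2.5, 0, 0, 0]],
  ],
)

```text
time: 11.9
position: [0.4112, -0.3779, 0.4565]
tool_rot: [0.987, 0.164, -0.0, -0.0]
ft_force: [0.3, -0.2, -0.8]
grip_width: 0.0523
grip_force: 0.0
```

```bash
python3 - <<'E'
from h import *
o=get_obs();print(o["time"],o["position"],o["ft_force"],o["grip_width"])
c=camera("wrist");im=np.array(c["pixels"]);comps(redm(im),pts(c),100)
c=camera("top");im=np.array(c["pixels"]);W=pts(c)
hsv=cv2.cvtColor(im,cv2.COLOR_BGR2HSV);comps((abs(hsv[...,0].astype(int)-112)<10)&(hsv[...,1]>150),W,20)
W0=pts(dict(np.load("top.npz")));comps((abs(hsv[...,0].astype(int)-112)<10)&(hsv[...,1]>150),W0,20)
E
```

```text
11.9 [ 0.41115526 -0.37785567  0.45649787] [ 0.26964456 -0.17897653 -0.7907389 ] 0.052289081529234636
[205 188  30  30 544] [219.8 202.9] med [ 0.3554 -0.3198  0.0557] lo [ 0.3405 -0.3346  0.0537] hi [ 0.3704 -0.3052  0.0571]
[ 265  193   33   38 1011] [281.1 211.7] med [ 0.414  -0.3763  0.2016] lo [ 0.4014 -0.387   0.184 ] hi [ 0.4227 -0.3662  0.2033]
[224 164  11  11  88] [228.9 169.2] med [ 0.5513 -0.0198  0.1747] lo [ 0.541  -0.0294  0.1647] hi [ 0.5642 -0.009   0.1795]
[219 200  12  12  98] [224.7 205.4] med [0.4778 0.0058 0.0509] lo [ 0.4639 -0.0056  0.0474] hi [0.489  0.0193 0.055 ]
[224 164  11  11  88] [228.9 169.2] med [ 0.5513 -0.0199  0.175 ] lo [ 0.5408 -0.0296  0.1662] hi [ 0.5635 -0.0089  0.1789]
[219 200  12  12  98] [224.7 205.4] med [0.4777 0.0056 0.0512] lo [ 0.4639 -0.0057  0.0479] hi [0.489  0.0196 0.0553]
```

Knob top is 43.8 mm above the bottom position, which is the second notch. Blue is unchanged and the gripper is clear.

```bash
python3 -c "
from rig import *
print(hand_in())"
```

```text
the job is handed in; nothing more can be done
None
```

The red rail was let right down by its thumb pad, then raised click by click to the second notch (knob measured 43.8 mm above bottom), where it hangs on the pawl; the blue stand's rail was not moved, and the job was handed in about 12 s into the 40 s limit.

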